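# Turn over two cast covers and reject the one missing a boss

## Robot

A 6-joint arm with a two-finger parallel gripper is mounted at the origin on the work surface; the furniture and walls round the work are solid. World frame = base frame: x ahead of the robot, y to its left, z up, the work surface at z = 0. Lengths are in mm, angles in rad, forces in N, time in s.
With the tool pointing down it reaches from about 325 to 775 mm from the base axis. Payload 5.5 kg.
Tool frame: the origin (TCP) lies at the very end of the fingers, on their centre line; the grasp point (between the pads) lies 19 mm behind it; z points along the fingers, y is the line along which they close (so a half turn about z gives the same grasp; the last joint's range is limited). The gripper opens to 85 mm and grips with 20 to 120 N. Pads are 22 mm wide; open, the fingers measure 114 mm over their backs; the gripper's body (76 mm by 85 mm) begins 54 mm behind the grasp point. The pads swing forward as they close: fully open they stand 13 mm farther back than shut.
Start: joints at [1.291, 0.091, 1.231, -0, 1.82, -0.057], TCP at [132.58, 585.183, 231.275] pointing down, gripper open.
Joint ranges: [-2.87, 2.87], [-0.86, 2.18], [0.17, 2.46], [-1.51, 4.65], [0.06, 2.69], [-2.65, 2.65]. Speed limits (rad/s): [2.57, 2.57, 3.01, 3.14, 3.14, 3.14].

## Interface

Orientations are given as a unit quaternion [w, x, y, z].
In Python, from workcell import manip gives the robot as it stands.
- The arm moves only by the shell command python3 -m inch 'ROWS' [FORCE]. ROWS is JSON, a list of rows, each a list of 5 numbers: the finger opening in cm, from 0 to 8.54, then the shift along the world's x, y, z in cm, then the turn about the world's z in rad. In form: [[gripper, tx, ty, tz, yaw], ...]. A call has 1 to 12 rows; each row shifts and turns the commanded pose from where the row before left it; what a row does not reach is not made up. A row lasts 1/12 s, in which the tool goes at most 41.7 mm and 7.16 degrees, less where a joint would pass 70% of its speed; a pose out of reach is approached as far as the arm can. A call is refused whole if a number of a shift passes 4.17 or a number of a turn 0.125, either way. A call with a gripper value outside its range is refused whole. The fingers move at their own pace and stop on an object; FORCE is the grip in N (left out, the last holds). Time passes only in rows, so rows that do not move let the fingers close. It gives the time, the measured TCP pose, the force, the opening and the grip force at its end, in the units of the state.
- manip.observe(): the state, without advancing time (a new reading comes with each control period).
- manip.get_image(name): name is "scene" or "top" or "wrist"; returns (picture, depth): 400x640x3 uint8, blue, green, red; 400x640 float32, mm along the optical axis (not along the pixel's ray), 0 where there is no reading.
- manip.camera_model(name): a dict with "fx", "fy", "cx", "cy" (pixels), "T" (4x4, takes a point from camera to world coordinates); the wrist camera has in their place "tool_from_camera" (4x4, takes a point from camera to tool coordinates, whose origin is the TCP and whose axes are the flange's). Camera axes: x right, y down, z forward; pixel columns grow to the right and rows downward; lengths in mm; the calibration is good to about 2 mm. A picture is of the moment at which its call begins: read the wrist's pose just before it. camera_model takes no time and is no camera call.
- manip.job_done(): hands the job in; it is judged then, once.
The state is a dict: "time_s": time; "joint_positions": joint angles; "qd": joint speeds; "tau": joint torques, N m; "tcp_pos": TCP position; "ee_rot": TCP orientation; "ft_force": force on the tool from outside, world axes, zero at the start; "torque": the same for the moment, N m; "opening": finger opening in mm; "finger_force": force on a finger pad.
Only numpy, scipy, OpenCV 4.12 (cv2) and the standard library are available. Lean on these libraries where they do the work, as an engineer would, in place of code of your own. Each camera call takes 0.05 s, during which the arm holds its last target. There are 200 camera calls.

## Task

Two cast cover plates lean in the wooden stands with their undersides hidden. Take each out, turn it over to check its underside, and leave it lying flat with the underside up: the one with all four round bosses in the middle of the flat plywood board, the one with a boss missing inside the grey rimmed tray. Do not drop or fling the covers, and leave the soda can, the round tin and the aluminium block beside them undisturbed.

Things in the scene. Friction and masses are not known exactly. Their poses are not given: they have to be found in the camera images.
- cover_four: cast aluminium cover plate 100 (x) x 75 (y) x 8 mm, about 0.18 kg. Origin: middle of plain face; z out of the underside. Underside: rib 40 x 9 x 12 mm high at y = +10; 13 mm round bosses 10 mm high at x = +-28, y = +-24 mm, all four present (good). Starts leaning in stand_1, plain face up and outward, y pointing to its lower edge; the middle of its upper edge (y = -37.5) is free to pinch across the 8 mm.
- cover_three: cast aluminium cover plate 100 (x) x 75 (y) x 8 mm, about 0.18 kg. Origin: middle of plain face; z out of the underside. Underside: rib 40 x 9 x 12 mm high at y = +10; 13 mm round bosses 10 mm high at x = +-28, y = +-24 mm, but none at (+28, +24): the reject. Starts leaning in stand_2, plain face up and outward, y pointing to its lower edge; the middle of its upper edge (y = -37.5) is free to pinch across the 8 mm.
- stand_1: fixed wooden easel, base 112 (x) x 100 mm, 82 mm high. Origin on the bench. A ledge along x and two slats at x = +-44 mm (gap between) hold a cover leaning 40 deg from vertical, top toward the stand's +y, upper edge 90 mm up, plain-face centre at (0, -4, 64) mm. A cover set elsewhere on its lower edge, leaning 40 deg underside upward, falls flat when let go.
- stand_2: fixed wooden easel, base 112 (x) x 100 mm, 82 mm high. Origin on the bench. A ledge along x and two slats at x = +-44 mm (gap between) hold a cover leaning 40 deg from vertical, top toward the stand's +y, upper edge 90 mm up, plain-face centre at (0, -4, 64) mm. A cover set elsewhere on its lower edge, leaning 40 deg underside upward, falls flat when let go.
- board: fixed flat plywood board, 160 (x) x 150 (y) x 8 mm, no rim, for the good cover. Origin: middle of its underside, on the bench; top at z = 8 mm.
- tray: fixed grey painted sheet tray, 160 (x) x 150 (y) mm, 13 mm high, walls and floor 3 mm thick, for the reject. Origin: middle of its underside, on the bench; inner floor at z = 3 mm.
- soda_can: bystander: standing drink can, 66 mm across, 115 mm high. Origin: middle of its foot.
- rivet_tin: bystander: round grey tin, 54 mm across, 24 mm high. Origin: middle of its underside.
- doming_block: bystander: aluminium block with round cups in its top, 52 x 52 x 26 mm. Origin: middle of its underside.
Not all that is in view belongs to the job. Leave any yellow look-alike of the cover_three alone. Of the things that look like the tray, the larger one is meant.

How it is judged (in metres and radians):
At the end, for the whole second after the job is handed in: Both covers lie at rest, underside up and flat (within 0.12 rad): the four-boss cover on the board, the three-boss cover on the tray floor inside the rim, each with its centre within 60 mm of the board's or tray's centre along each of its axes (x of cover_four in the frame of board between -0.06 and 0.06 m and y of cover_four in the frame of board between -0.06 and 0.06 m and z of cover_four in the frame of board between 0.004 and 0.013 m and angle between each of cover_four, cover_three's own z axis and vertical below 0.12 rad and linear speed of each of cover_four, cover_three below 0.03 m/s and x of cover_three in the frame of tray between -0.06 and 0.06 m and y of cover_three in the frame of tray between -0.06 and 0.06 m and z of cover_three in the frame of tray between -0.001 and 0.009 m); the robot touches nothing.
It fails at once if a bystander (can, tin or block) is moved more than 30 mm (distance of any of soda_can, rivet_tin, doming_block from where it was at the start of the episode above 0.03 m).
It fails at once if a cover is dropped or flung (faster than 1.5 m/s) (linear speed of any of cover_four, cover_three above 1.5 m/s).
It also fails if it takes over 70 s, if anything falls off the work surface, if the arm or the gripper's body presses on something with over 40 N, if the wrist force passes 120 N, or if a joint passes its speed limit or range.

## Working session

There is one attempt and no reset: what is moved stays moved. The work goes in short steps, Python scripts to look and compute and a shell command to move; the robot and the scene stay as the last step left them, time stands still between calls to the robot, and variables do not carry over. Pictures are saved under pics/ and viewed, at most 10 in all, crops included, and the job is handed in when it is done.

```bash
mkdir -p pics; ls; cat > h.py <<'E'
import numpy as np, cv2, json
from workcell import manip
def grab(n,save=None):
    s=manip.observe(); im,d=manip.get_image(n); im=np.array(im); d=np.array(d)
    if save: cv2.imwrite(f'pics/{save}.png',im)
    return s,im,d
def cam(n,s=None):
    m=manip.camera_model(n)
    if n=='wrist':
        w,x,y,z=s['ee_rot']
        from scipy.spatial.transform import Rotation as R
        T=np.eye(4);T[:3,:3]=R.from_quat([x,y,z,w]).as_matrix();T[:3,3]=s['tcp_pos']
        T=T@np.array(m['tool_from_camera'])
    else: T=np.array(m['T'])
    return m,T
def ray(m,T,u,v):
    return T[:3,3],T[:3,:3]@np.array([(u-m['cx'])/m['fx'],(v-m['cy'])/m['fy'],1.])
def on_plane(m,T,u,v,z):
    o,d=ray(m,T,u,v); return o+d*(z-o[2])/d[2]
def pt(m,T,u,v,d):
    o,r=ray(m,T,u,v); return o+r*d
def proj(m,T,p):
    c=T[:3,:3].T@(np.array(p)-T[:3,3]); return m['fx']*c[0]/c[2]+m['cx'],m['fy']*c[1]/c[2]+m['cy']
def cross(a,b):
    (o1,d1),(o2,d2)=a,b; A=np.stack([d1,-d2],1); t=np.linalg.lstsq(A,o2-o1,rcond=None)[0]
    p,q=o1+d1*t[0],o2+d2*t[1]; return (p+q)/2,np.linalg.norm(p-q)
E
python3 - <<'E'
from h import *
for n in('scene','top'):
    s,im,d=grab(n,n+'0'); m,T=cam(n); print(n,T.round(2).tolist(),m['fx'],m['cx'],m['cy'],(d>0).mean())
print(s)
E
```

```text
pics
scene [[0.69, -0.34, 0.64, -313.85], [-0.72, -0.3, 0.62, -834.96], [-0.02, -0.89, -0.45, 616.8], [0.0, 0.0, 0.0, 1.0]] 498.8228709321274 314.91923161764464 212.79544595334337 0.974875
top [[0.02, -0.98, 0.19, 245.95], [-1.0, -0.01, 0.03, -69.38], [-0.03, -0.19, -0.98, 1148.88], [0.0, 0.0, 0.0, 1.0]] 379.30549149365567 317.6420879966526 194.1449037134377 0.99598046875
{'time_s': 0.05, 'joint_positions': array([ 1.29131883e+00,  9.18316908e-02,  1.23186297e+00, -1.11808034e-07,
        1.81984048e+00, -5.66845744e-02]), 'qd': array([-0.00074745, -0.00089764, -0.00089222, -0.00056831,  0.00099558,
       -0.00092881]), 'tau': array([ 2.16730565e-03, -4.60547876e+01, -4.19553852e+01,  4.83991846e-05,
        1.10738579e-02, -7.96683167e-06]), 'tcp_pos': array([132.48474395, 584.89120699, 230.18009916]), 'ee_rot': array([-1.62426523e-04,  1.11166175e-01,  9.93801358e-01, -9.57564904e-04]), 'ft_force': array([-0.10817117,  0.71888009,  0.72344737]), 'torque': array([-0.0634472 , -0.0368674 ,  0.02442585]), 'finger_force': 0.0, 'opening': 85.62239638135499}
```

View pics/top0.png

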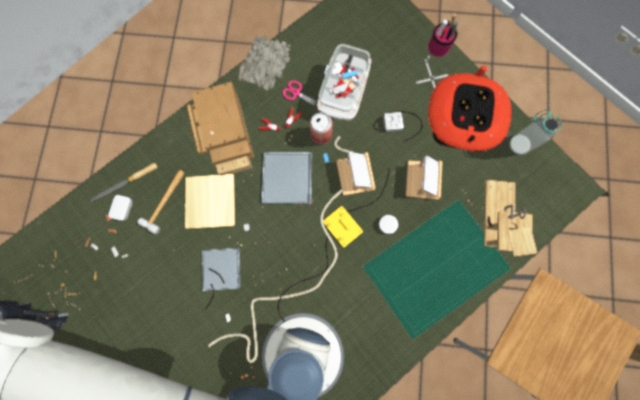

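View pics/scene0.png

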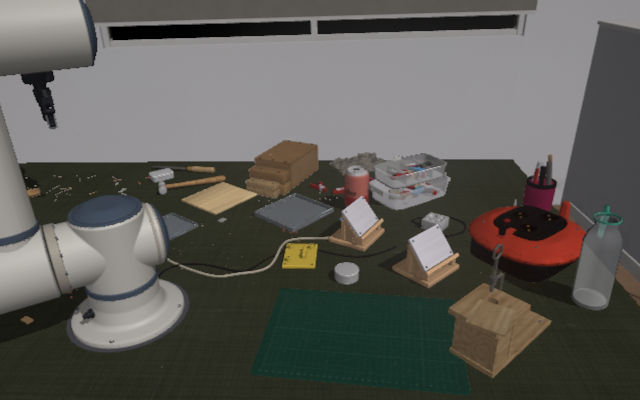

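Top view: candidates for the covers are the white plates leaning in the stands at (355,172) and (424,178), with the yellow look-alike lying at (343,226), which I leave alone. For the tray there is the large grey one at (287,178), which I choose, and the small one at (221,269). The board is at (210,201). The bystanders are the can (320,128), the tin (388,224) and the block (393,121).

```bash
python3 - <<'E'
from h import *
from scipy.spatial.transform import Rotation
m,T=cam('top'); s,im,d=grab('top'); ms,Ts=cam('scene'); _,ims,ds=grab('scene')
def big(mask,x0,y0,x1,y1):
    k=np.zeros(mask.shape,np.uint8);k[y0:y1,x0:x1]=mask[y0:y1,x0:x1]
    c=max(cv2.findContours(k,0,2)[0],key=cv2.contourArea); return c
def show(n,c,m,T,d):
    msk=np.zeros(d.shape,np.uint8);cv2.drawContours(msk,[c],-1,1,-1)
    v,u=np.nonzero(cv2.erode(msk,np.ones((2,2)))); P=np.array([pt(m,T,a,b,d[b,a]) for a,b in zip(u,v)])
    q=cv2.boxPoints(cv2.minAreaRect(c))
    C=P.mean(0);n_=np.linalg.svd(P-np.median(P,0))[2][2]; n_*=np.sign(n_[2])
    print(n,'area',len(P),'mean',np.median(P,0).round(1),'normal',n_.round(2),'zrange',np.percentile(P[:,2],[3,97]).round(), 'az',np.degrees(np.arctan2(n_[1],n_[0])).round(1))
    return q
for nm,(I,D,M,TT,bx) in {'L top':(im,d,m,T,(335,145,380,200)),'R top':(im,d,m,T,(405,150,445,205)),'L sc':(ims,ds,ms,Ts,(330,190,385,250)),'R sc':(ims,ds,ms,Ts,(395,220,460,280))}.items():
    hsv=cv2.cvtColor(I,40); mask=((hsv[...,1]<40)&(hsv[...,2]>150)).astype(np.uint8)
    c=big(mask,*bx); show(nm,c,M,TT,D)
    a=cv2.approxPolyDP(c,3,True)[:,0]; print(' ',[(tuple(p),pt(M,TT,p[0],p[1],D[p[1],p[0]]).round().tolist()) for p in a])
hsv=cv2.cvtColor(im,40); 
for nm,mask,bx in (('board',(hsv[...,2]>180)&(hsv[...,1]>40)&(hsv[...,0]<35),(175,165,245,240)),('tray',(hsv[...,2]>85)&(hsv[...,1]<80),(255,143,320,212))):
    c=big(mask.astype(np.uint8),*bx); q=show(nm,c,m,T,d); h=8 if nm=='board' else 13
    P=np.array([on_plane(m,T,*p,h) for p in q]); print(P.round(),P.mean(0).round())
for p in((320,128),(388,224),(393,121)): print(p,pt(m,T,*p,d[p[1],p[0]]).round())
x=cv2.resize(im[120:240,180:460],None,fx=2.8,fy=2.8,interpolation=2); cv2.imwrite('pics/c1.png',x)
E
```

```text
L top area 515 mean [ 531.4 -156.4   66. ] normal [ 0.28 -0.93  0.24] zrange [35. 93.] az -73.3
  [((np.int32(347), np.int32(150)), [613.0, -122.0, -2.0]), ((np.int32(355), np.int32(185)), [480.0, -141.0, 90.0]), ((np.int32(370), np.int32(186)), [489.0, -189.0, 38.0]), ((np.int32(363), np.int32(154)), [590.0, -169.0, 33.0])]
R top area 457 mean [ 515.4 -362.8   67.4] normal [-0.01 -0.96  0.3 ] zrange [35. 93.] az -90.7
  [((np.int32(426), np.int32(156)), [569.0, -345.0, 89.0]), ((np.int32(422), np.int32(165)), [546.0, -336.0, 75.0]), ((np.int32(423), np.int32(189)), [471.0, -333.0, 91.0]), ((np.int32(436), np.int32(194)), [468.0, -385.0, 34.0]), ((np.int32(437), np.int32(161)), [580.0, -401.0, 2.0])]
L sc area 677 mean [ 530.8 -163.4   62.4] normal [ 0.61 -0.65  0.45] zrange [37. 87.] az -46.9
  [((np.int32(362), np.int32(196)), [575.0, -132.0, 91.0]), ((np.int32(343), np.int32(210)), [486.0, -146.0, 90.0]), ((np.int32(359), np.int32(235)), [491.0, -192.0, 37.0]), ((np.int32(377), np.int32(220)), [584.0, -174.0, 34.0])]
R sc area 1031 mean [ 514.6 -370.3   62.6] normal [ 0.53 -0.81  0.25] zrange [37. 88.] az -57.1
  [((np.int32(438), np.int32(224)), [678.0, -292.0, 26.0]), ((np.int32(410), np.int32(239)), [473.0, -343.0, 91.0]), ((np.int32(425), np.int32(270)), [468.0, -388.0, 36.0]), ((np.int32(452), np.int32(254)), [560.0, -397.0, 36.0]), ((np.int32(436), np.int32(227)), [558.0, -353.0, 89.0])]
board area 2443 mean [439.  297.9   8.2] normal [0.21 0.87 0.45] zrange [ 4. 13.] az 76.4
[[526. 384.   8.]
 [528. 230.   8.]
 [363. 219.   8.]
 [360. 370.   8.]] [445. 301.   8.]
tray area 4164 mean [515.4  66.1   2. ] normal [ 0.62 -0.78  0.1 ] zrange [-3. 13.] az -51.8
[[628. 168.  13.]
 [631. -34.  13.]
 [415. -38.  13.]
 [412. 157.  13.]] [522.  63.  13.]
(320, 128) [643. -39. 109.]
(388, 224) [ 378. -243.   22.]
(393, 121) [ 701. -264.   23.]
```

View pics/c1.png

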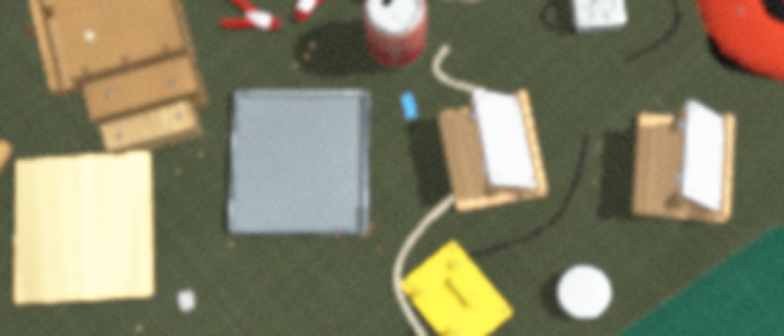

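The crop shows both white plates tipped back in their stands, upper edges on the left: left cover's edge from about (475,92) to (488,188), right cover's near (690,103) to (683,190). The tray at (300,160) is the large grey one.

```bash
python3 -m inch '[[6,1.66,-3.02,0,-0.115],[6,1.66,-3.02,0,-0.115],[6,1.66,-3.02,0,-0.115],[6,1.66,-3.02,0,-0.115],[6,1.66,-3.02,0,-0.115],[6,1.66,-3.02,0,-0.115],[6,1.66,-3.02,0,-0.115],[6,1.66,-3.02,0,-0.115],[6,1.66,-3.02,0,-0.115],[6,1.66,-3.02,0,-0.115],[6,1.66,-3.02,0,-0.115],[6,1.66,-3.02,0,-0.115]]'
python3 -m inch '[[6,1.66,-3.02,0,-0.115],[6,1.66,-3.02,0,-0.115],[6,1.66,-3.02,0,-0.115],[6,1.66,-3.02,0,-0.115],[6,1.66,-3.02,0,-0.115],[6,1.66,-3.02,0,-0.115],[6,1.66,-3.02,0,-0.115],[6,1.66,-3.02,0,-0.115],[6,1.66,-3.02,0,-0.115],[6,1.66,-3.02,0,-0.115],[6,1.66,-3.02,0,-0.115],[6,1.66,-3.02,0,-0.115]]'
python3 -m inch '[[6,0,0,0,0],[6,0,0,0,0]]'
python3 - <<'E'
from h import *
s,im,d=grab('wrist','w1'); m,T=cam('wrist',s); np.savez('w1.npz',im=im,d=d,T=T); print(s['joint_positions'].round(2),s['tcp_pos'],T.round(2).tolist())
for p in ((530,-139,90),(515,-347,90)): print(proj(m,T,p))
E
```

```text
time_s: 1.2
tcp_pos: [332.1, 221.2, 231.3]
ee_rot: [0.0, 0.72, 0.694, 0.0]
ft_force: [1.4, 0.0, 0.1]
opening: 60.1
finger_force: 0.0
time_s: 2.2
tcp_pos: [531.4, -141.3, 231.0]
ee_rot: [-0.0, 0.997, 0.076, -0.0]
ft_force: [-0.3, 0.7, 0.6]
opening: 60.0
finger_force: 0.0
time_s: 2.37
tcp_pos: [531.0, -141.1, 229.8]
ee_rot: [-0.001, 0.997, 0.078, -0.001]
ft_force: [-0.6, 0.9, -1.0]
opening: 60.4
finger_force: 0.0
[-0.32 -0.04  1.37  0.    1.82  1.09] [ 531.04002244 -141.055107    229.84243622] [[0.16, -0.95, -0.26, 597.61], [-0.99, -0.15, -0.04, -129.66], [-0.0, 0.26, -0.96, 371.46], [0.0, 0.0, 0.0, 1.0]]
(np.float64(318.64342555326186), np.float64(194.63209248293342))
(np.float64(510.07906244548565), np.float64(237.8171952187756))
```

View pics/w1.png

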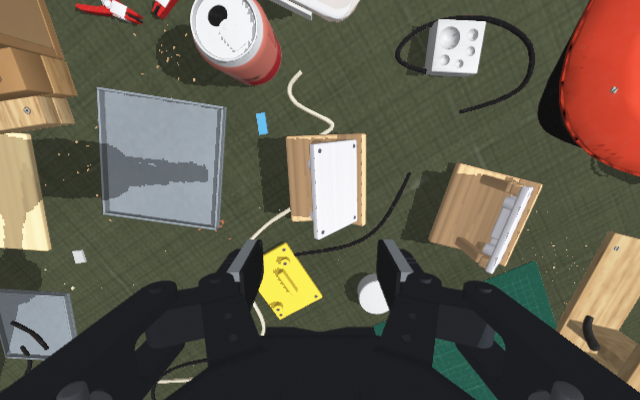

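Wrist view: the left cover's plain face has its upper edge from about (311,143) to (315,237). The right cover is nearly edge-on at (510,230), with boss sides just showing. The whole large tray is visible, with corners at (98,88), (226,107), (221,230) and (103,213).

```bash
python3 - <<'E'
from h import *
z=np.load('w1.npz'); im,d,T=z['im'],z['d'],z['T']; m=manip.camera_model('wrist')
hsv=cv2.cvtColor(im,40); k=np.zeros(d.shape,np.uint8); k[125:250,300:365]=((hsv[...,1]<40)&(hsv[...,2]>170))[125:250,300:365]
c=max(cv2.findContours(k,0,2)[0],key=cv2.contourArea); a=cv2.approxPolyDP(c,5,True)[:,0]; print(a.tolist())
for p in a:
    i=np.clip(p+np.sign(a.mean(0)-p)*3,0,639).astype(int); print(p,on_plane(m,T,*p,91).round(1),pt(m,T,*p,d[i[1],i[0]]).round(1))
# upper edge direct: leftmost mask pixel per row
r=np.arange(155,225); u=np.array([np.nonzero(k[y])[0][0] for y in r]); P=np.array([on_plane(m,T,x,y,91) for x,y in zip(u,r)]); f=np.polyfit(P[:,0],P[:,1],1); print('edge slope deg',np.degrees(np.arctan(f[0])),'y at 530',np.polyval(f,530))
mt,Tt=cam('top');
for w,t in(((311,141),(348.5,152)),((315,238),(355,185.5))): print('two view',cross(ray(m,T,*w),ray(mt,Tt,*t)))
q=np.array([on_plane(m,T,*p,13) for p in((98,88),(226,107),(221,230),(103,213))]);print('tray',q.round(),q.mean(0).round())
for p in ((160,120),(150,200),(190,210)): print('floor z',pt(m,T,*p,d[p[1],p[0]]).round(1))
for p in ((25,150),(15,200)): print('board z',pt(m,T,*p,d[p[1],p[0]]).round(1))
E
```

```text
[[355, 139], [310, 144], [318, 239], [356, 220]]
[355 139] [ 590.2 -165.1   91. ] [ 588.8 -171.4   41.1]
[310 144] [ 578.7 -122.9   91. ] [ 578.6 -122.9   89.4]
[318 239] [ 482.4 -145.8   91. ] [ 481.7 -145.8   89.5]
[356 220] [ 509.5 -181.5   91. ] [ 493.8 -190.7   41.2]
edge slope deg 10.900100833822567 y at 530 -132.36220538098547
two view (array([ 581.13388527, -122.93153678,   79.89796063]), np.float64(0.578530979282313))
two view (array([ 480.11999524, -142.12228986,   83.88923316]), np.float64(1.2883960210508398))
tray [[599. 135.  13.]
 [601. -15.  13.]
 [443. -20.  13.]
 [443. 136.  13.]] [521.  59.  13.]
floor z [572.7  68.8   1.4]
floor z [466.2  81.1   1.7]
floor z [460.9  26.9   2.9]
board z [509.7 234.4   7.1]
board z [440.1 255.4   6.7]
```

```bash
python3 -m inch '[[6,0.2,-0.4,-1,0.05],[6,0,0,-3,0],[6,0,0,-3,0],[6,0,0,-3,0],[6,0,0,-3,0],[6,0,0,-2,0],[6,0,0,-1,0],[6,0,0,-0.7,0],[5,0,0,0,0],[4,0,0,0,0],[4,0,0,0,0]]' 25
python3 - <<'E'
from h import *
s,im,d=grab('wrist','w2'); print(s['tcp_pos'],s['ft_force'])
E
```

```text
time_s: 3.33
tcp_pos: [534.0, -143.7, 66.4]
ee_rot: [0.001, 0.995, 0.104, 0.002]
ft_force: [0.9, 0.4, 0.6]
opening: 40.2
finger_force: 0.0
[ 534.01744973 -143.74748587   66.44957826] [0.90587854 0.42431905 0.6299411 ]
```

View pics/w2.png

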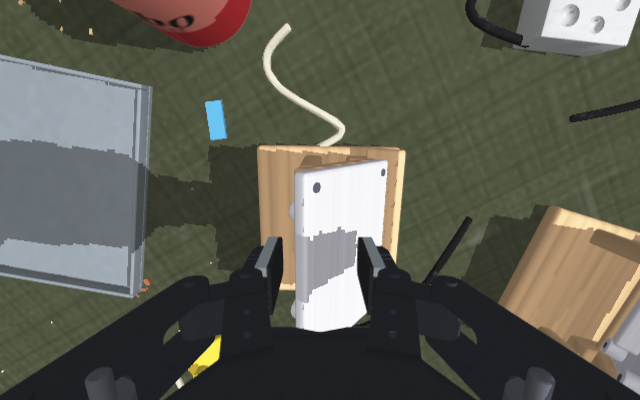

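The pads straddle the upper edge, with the left pad at (270,265), the right pad at (372,265) and the edge at column 297. Next I close while following the plate upright.

```bash
python3 -m inch '[[3.6,0,0,0,0],[3.3,0.07,-0.32,0.1,0],[3.0,0.07,-0.32,0.1,0],[2.7,0.07,-0.32,0.15,0],[2.4,0.07,-0.32,0.15,0],[2.1,0.07,-0.32,0.15,0],[1.8,0.07,-0.32,0.2,0],[1.5,0.07,-0.32,0.2,0],[1.2,0.07,-0.32,0.2,0],[0.9,0.07,-0.32,0.2,0],[0.6,0.07,-0.32,0.2,0],[0.5,0,0,0,0]]' 30
python3 - <<'E'
from h import *
s,im,d=grab('wrist','w3'); print(s['tcp_pos'],s['ft_force'],s['opening'])
E
```

```text
time_s: 4.38
tcp_pos: [540.0, -176.0, 80.9]
ee_rot: [-0.0, 0.995, 0.104, 0.0]
ft_force: [-0.5, -0.1, -1.0]
opening: 7.7
finger_force: 29.1
[ 540.0039995  -175.98776226   80.91577566] [-0.46690361 -0.11415358 -0.96446866] 7.681108050116592
```

View pics/w3.png

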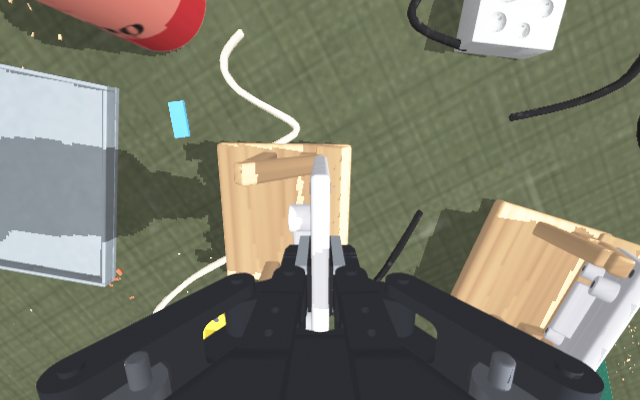

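The cover now stands upright and is pinched flush, at column 320. I'll lift it and turn the underside toward the scene camera.

```bash
python3 -m inch '[[0.5,0,0,0,0],[0.5,0,0,1,0],[0.5,0,0,2,0],[0.5,0,0,3,0],[0.5,0,0,3,0],[0.5,0,0,2,0],[0.5,0,0.5,1,0.1],[0.5,0,0.5,0,0.12],[0.5,-0.5,1,0,0.12],[0.5,-1,1,0,0.12],[0.5,-1,1,0,0.12],[0.5,-1,1,0,0.12]]' 60
python3 -m inch '[[0.5,-0.5,1,0,0.12],[0.5,0,1,0,0.12],[0.5,0,1,0,0.12],[0.5,0,1,0,0.12],[0.5,0,1,0,0.12],[0.5,0,1,0,0.12],[0.5,0,0.5,0,0.12],[0.5,0,0,0,0],[0.5,0,0,0,0]]'
python3 - <<'E'
from h import *
s,im,d=grab('scene'); m,T=cam('scene'); p=s['tcp_pos']; u,v=map(int,proj(m,T,p)); print(p,u,v,s['joint_positions'].round(2))
w=cv2.resize(im[v-50:v+70,u-70:u+70],None,fx=4,fy=4,interpolation=2); cv2.imwrite('pics/insp1.png',w)
E
```

```text
time_s: 5.43
tcp_pos: [504.3, -124.4, 200.9]
ee_rot: [-0.001, 0.897, 0.442, -0.0]
ft_force: [0.1, 0.2, -1.6]
opening: 7.4
finger_force: 59.4
time_s: 6.18
tcp_pos: [499.8, -60.0, 201.1]
ee_rot: [-0.0, 0.642, 0.766, 0.0]
ft_force: [-0.3, -0.7, -2.3]
opening: 7.3
finger_force: 59.4
[499.76547505 -60.03318059 201.05569385] 319 155 [-0.19 -0.17  1.54  0.    1.77 -0.36]
```

View pics/insp1.png

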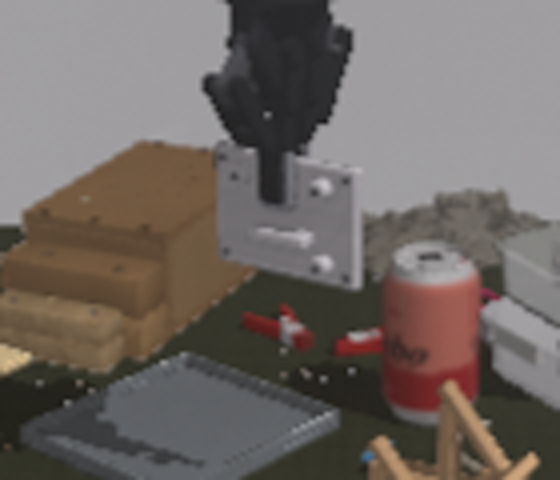

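Underside view: bosses at (320,185) and (322,265), the rib at (280,237), and nothing at the lower left near (240,250), where +x,+y lies. This is the reject, so it goes in the tray.

```bash
python3 -m inch '[[0.5,-0.3,2.4,0,-0.1],[0.5,-0.3,2.4,0,-0.09],[0.5,-0.3,2.4,0,0],[0.5,-0.3,2.4,0,0],[0.5,-0.1,2.3,-1,0],[0.5,0,0,-3,0],[0.5,0,0,-3,0],[0.5,0,0,-3,0],[0.5,0,0,-2,0],[0.5,0,0,-1.5,0],[0.5,0,0,-0.5,0],[0.5,0,0,0,0]]'
python3 -m inch '[[0.5,0,0,-0.3,0],[0.5,0,0,-0.3,0],[0.5,0,0,0,0]]'
```

```text
time_s: 7.23
tcp_pos: [486.0, 58.0, 59.2]
ee_rot: [-0.001, 0.712, 0.702, -0.001]
ft_force: [-0.4, -1.1, -0.5]
opening: 7.0
finger_force: 59.2
time_s: 7.48
tcp_pos: [487.5, 58.3, 55.5]
ee_rot: [0.0, 0.712, 0.703, 0.001]
ft_force: [-0.4, 0.1, -2.7]
opening: 6.8
finger_force: 59.2
```

```bash
python3 -m inch '[[0.5,0,0,-0.2,0],[0.5,0,0,-0.2,0],[0.5,0,0,0,0]]'
python3 -m inch '[[0.5,0,0,-0.2,0],[0.5,0,0,0,0]]'
python3 - <<'E'
from h import *
s,im,d=grab('scene'); m,T=cam('scene'); p=s['tcp_pos']; print(p,s['ft_force'])
u,v=map(int,proj(m,T,p)); w=cv2.resize(im[v-60:v+60,u-70:u+70],None,fx=4,fy=4,interpolation=2); cv2.imwrite('pics/pl1.png',w)
E
```

```text
time_s: 7.73
tcp_pos: [486.9, 58.4, 50.7]
ee_rot: [-0.0, 0.711, 0.703, 0.0]
ft_force: [-0.3, -0.4, -1.6]
opening: 7.3
finger_force: 59.2
time_s: 7.9
tcp_pos: [486.8, 58.4, 48.5]
ee_rot: [-0.0, 0.711, 0.703, -0.0]
ft_force: [1.0, 0.9, -1.9]
opening: 7.2
finger_force: 59.2
[486.83015132  58.39665719  48.45606314] [ 0.98143191  0.87750252 -1.85981731]
```

View pics/pl1.png

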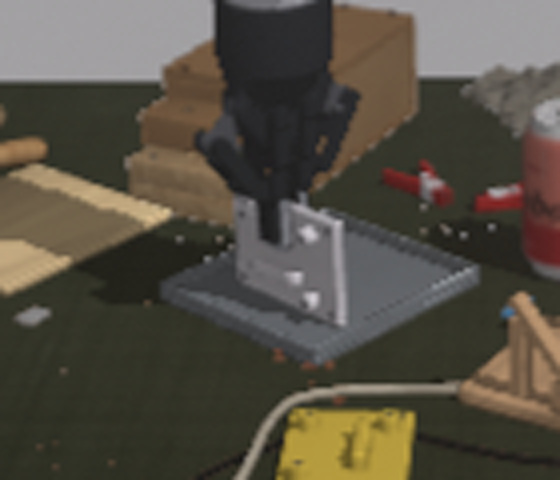

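The cover is upright just above the tray, underside toward the camera: bosses at (308,233) and (310,299), the lower left empty again. I continue down to contact.

```bash
python3 -m inch '[[0.5,0,0,-0.15,0],[0.5,0,0,0,0]]'; python3 -m inch '[[0.5,0,0,-0.15,0],[0.5,0,0,0,0]]';python3 -m inch '[[0.5,0,0,-0.15,0],[0.5,0,0,0,0]]'
```

```text
time_s: 8.12
tcp_pos: [486.9, 58.4, 47.0]
ee_rot: [-0.0, 0.711, 0.703, -0.0]
ft_force: [0.3, 0.7, -1.7]
opening: 7.3
finger_force: 59.2
time_s: 8.28
tcp_pos: [487.2, 58.4, 46.3]
ee_rot: [0.0, 0.711, 0.703, 0.0]
ft_force: [-0.7, 0.6, 1.1]
opening: 7.2
finger_force: 59.7
time_s: 8.45
tcp_pos: [487.5, 58.6, 46.1]
ee_rot: [0.0, 0.711, 0.703, 0.001]
ft_force: [-3.9, 2.1, 7.8]
opening: 7.2
finger_force: 60.8
```

```bash
python3 -m inch '[[0.8,0,0,0.15,0],[1.0,0.15,0,0,0],[1.4,0.2,0,0,0],[1.8,0.25,0,0,0],[2.2,0.25,0,0,0],[2.6,0.25,0,0,0],[2.6,0.3,0,0,0],[2.6,0.3,0,-0.5,0],[2.6,0.3,0,-0.5,0],[2.6,0.3,0,-0.5,0],[2.6,0.3,0,-0.5,0],[2.6,0,0,0,0]]' 20
python3 - <<'E'
from h import *
s,im,d=grab('scene'); m,T=cam('scene'); p=s['tcp_pos']; print(p,s['ft_force'])
u,v=map(int,proj(m,T,p)); w=cv2.resize(im[v-60:v+60,u-70:u+70],None,fx=4,fy=4,interpolation=2); cv2.imwrite('pics/pl2.png',w)
E
```

```text
time_s: 9.45
tcp_pos: [516.8, 58.5, 35.2]
ee_rot: [0.003, 0.711, 0.703, 0.003]
ft_force: [-11.1, -1.0, 44.0]
opening: 25.9
finger_force: 57.7
[516.7873082   58.48213892  35.17897993] [-11.11496787  -0.98072761  43.99664567]
```

View pics/pl2.png

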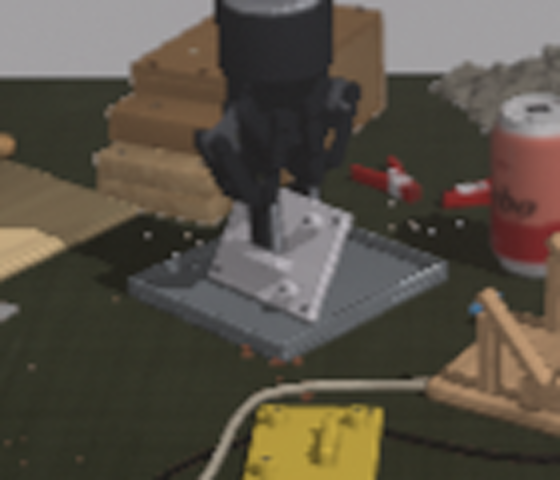

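The cover leans about 40° underside-up in the tray, at (285,250), with the tip pressing near the rib. I'll ease up and open.

```bash
python3 -m inch '[[2.8,0,0,0.5,0],[3.2,0,0,0.5,0],[3.6,0,0,0,0],[4.2,0.1,0,0,0],[4.8,0.1,0,0,0],[4.8,0,0,0,0]]'
python3 -m inch '[[5.4,0.1,0,0,0],[6.0,0.1,0,0,0],[6.6,0.1,0,0,0],[7.2,0.1,0,0,0],[7.8,0.1,0,-0.2,0],[8.4,0.1,0,-0.2,0],[8.5,0.1,0,-0.2,0],[8.5,0,0,0,0]]'
python3 - <<'E'
from h import *
s,im,d=grab('wrist','pl3'); print(s['tcp_pos'],s['ft_force'])
m,T=cam('wrist',s)
for v in (140,170,200,230,260): print(v,[pt(m,T,u,v,d[v,u]).round().tolist() for u in (300,340)])
E
```

```text
time_s: 10.0
tcp_pos: [514.6, 58.4, 35.0]
ee_rot: [-0.001, 0.711, 0.703, -0.001]
ft_force: [-1.2, 0.3, 4.6]
opening: 48.1
finger_force: 2.2
time_s: 10.67
tcp_pos: [521.7, 58.3, 29.0]
ee_rot: [-0.0, 0.711, 0.703, -0.0]
ft_force: [0.1, 0.6, -0.2]
opening: 85.0
finger_force: 0.0
[521.73948739  58.34550197  28.99959938] [ 0.06209741  0.59717948 -0.22894934]
140 [[512.0, 118.0, 3.0], [535.0, 117.0, 2.0]]
170 [[512.0, 102.0, 10.0], [535.0, 101.0, 9.0]]
200 [[512.0, 84.0, 10.0], [535.0, 84.0, 10.0]]
230 [[511.0, 65.0, 10.0], [535.0, 65.0, 10.0]]
260 [[510.0, 45.0, 10.0], [535.0, 46.0, 12.0]]
```

View pics/pl3.png

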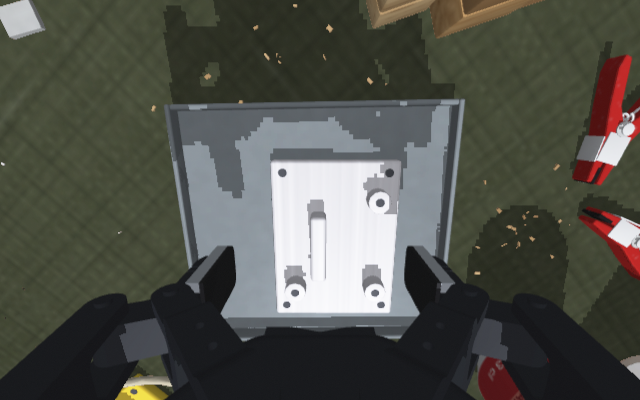

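The cover lies flat in the tray, underside up, with three bosses at (378,202), (294,289) and (374,291); the fourth is missing at the upper left. That confirms the reject. Next is the right-hand cover.

```bash
python3 -m inch '[[8.5,0,0,2,0],[8.5,0,0,4,0],[8.5,0,0,4,0],[8,0,0,4,0],[7,0,0,4,0],[6,0,0,2,0]]'
python3 -m inch '[[6,-0.05,-2.98,0,-0.12],[6,-0.05,-2.98,0,-0.12],[6,-0.05,-2.98,0,-0.12],[6,-0.05,-2.98,0,-0.12],[6,-0.05,-2.98,0,-0.12],[6,-0.05,-2.98,0,-0.12],[6,-0.05,-2.98,0,-0.12],[6,-0.05,-2.98,0,-0.12],[6,-0.05,-2.98,0,-0.12],[6,-0.05,-2.98,0,-0.12],[6,-0.05,-2.98,0,-0.12],[6,-0.05,-2.98,0,-0.12]]'
python3 -m inch '[[6,-0.05,-2.98,0,-0.12],[6,-0.05,-2.98,0,-0.12],[6,0,0,0,0],[6,0,0,0,0]]'
python3 - <<'E'
from h import *
s,im,d=grab('wrist','w4'); m,T=cam('wrist',s); print(s['tcp_pos'],s['joint_positions'].round(2))
cu,cv_=map(int,proj(m,T,(515,-365,65))); print(cu,cv_)
hsv=cv2.cvtColor(im,40); k=np.zeros(d.shape,np.uint8); w=np.s_[cv_-75:cv_+75,cu-60:cu+60]; k[w]=((hsv[...,1]<40)&(hsv[...,2]>170))[w]
c=max(cv2.findContours(k,0,2)[0],key=cv2.contourArea); a=cv2.approxPolyDP(c,5,True)[:,0]; print(a.tolist(),cv2.contourArea(c))
for p in a:
    i=(p+np.sign(a.mean(0)-p)*3).astype(int); print(p,on_plane(m,T,*p,90).round(1),pt(m,T,*p,d[i[1],i[0]]).round(1))
y0,y1=a[:,1].min()+20,a[:,1].max()-20; r=np.arange(y0,y1); u=[np.nonzero(k[y])[0][0] for y in r]
P=np.array([on_plane(m,T,x,y,90) for x,y in zip(u,r)]); f=np.polyfit(P[:,0],P[:,1],1); print(np.degrees(np.arctan(f[0])),np.polyval(f,515))
E
```

```text
time_s: 11.22
tcp_pos: [522.9, 58.4, 236.1]
ee_rot: [0.003, 0.711, 0.703, 0.003]
ft_force: [0.2, -0.0, 0.1]
opening: 60.4
finger_force: 0.0
time_s: 12.22
tcp_pos: [515.7, -300.7, 229.8]
ee_rot: [0.0, 0.998, 0.056, 0.0]
ft_force: [0.4, -0.5, 0.6]
opening: 60.2
finger_force: 0.0
time_s: 12.55
tcp_pos: [514.4, -360.1, 228.9]
ee_rot: [-0.0, 0.998, -0.061, -0.001]
ft_force: [-0.3, -0.2, 0.2]
opening: 60.0
finger_force: 0.0
[ 514.4456079  -360.06437236  228.85122375] [-0.66  0.17  1.15  0.    1.82  1.03]
325 187
[[344, 135], [297, 140], [306, 235], [346, 217]] 4174.0
[344 135] [ 569.6 -389.1   90. ] [ 567.5 -392.9   40.9]
[297 140] [ 570.5 -343.6   90. ] [ 570.5 -343.6   90.2]
[306 235] [ 472.3 -338.9   90. ] [ 472.  -338.9   89.3]
[346 217] [ 487.  -382.8   90. ] [ 471.  -385.5   42.4]
-4.915998059233088 -338.52447923344624
```

```bash
python3 -m inch '[[6,0.35,0.8,-1,0.04],[6,0,0,-3,0],[6,0,0,-3,0],[6,0,0,-3,0],[6,0,0,-3,0],[6,0,0,-2,0],[6,0,0,-1,0],[6,0,0,-0.3,0],[5,0,0,0,0],[4,0,0,0,0],[4,0,0,0,0]]' 25
python3 - <<'E'
from h import *
s,im,d=grab('wrist','w5'); m,T=cam('wrist',s); hsv=cv2.cvtColor(im,40); k=((hsv[...,1]<40)&(hsv[...,2]>150)); print(s['ft_force'])
for v in (200,220,240,255): 
    u=np.nonzero(k[v,250:420])[0]+250; print(v,u.min() if len(u) else 0,u.max() if len(u) else 0)
E
```

```text
time_s: 13.52
tcp_pos: [519.6, -351.3, 69.4]
ee_rot: [0.001, 0.999, -0.04, 0.002]
ft_force: [-0.8, 0.1, 0.3]
opening: 40.4
finger_force: 0.0
[-0.81140811  0.11929006  0.34301438]
200 290 383
220 296 382
240 296 381
255 296 356
```

```bash
python3 -m inch '[[3.6,0,0,-0.2,0],[3.3,-0.025,-0.33,0.1,0],[3.0,-0.025,-0.33,0.1,0],[2.7,-0.025,-0.33,0.15,0],[2.4,-0.025,-0.33,0.15,0],[2.1,-0.025,-0.33,0.15,0],[1.8,-0.025,-0.33,0.2,0],[1.5,-0.025,-0.33,0.2,0],[1.2,-0.025,-0.33,0.2,0],[0.9,-0.025,-0.33,0.2,0],[0.6,-0.025,-0.33,0.2,0],[0.5,0,0,0,0]]' 30
```

```text
time_s: 14.57
tcp_pos: [515.8, -384.2, 81.4]
ee_rot: [-0.0, 0.999, -0.041, 0.0]
ft_force: [0.6, 0.1, -0.8]
opening: 7.6
finger_force: 29.5
```

```bash
python3 -m inch '[[0.5,0,0,0,0],[0.5,0,0,1,0],[0.5,0,0,2,0],[0.5,0,0,3,0],[0.5,0,0,3,0],[0.5,0,0,2,0],[0.5,0,1,1,0.1],[0.5,-0.5,2,0,0.12],[0.5,-0.6,3,0,0.12],[0.5,-0.6,3.3,0,0.12],[0.5,-0.6,3.3,0,0.12],[0.5,-0.6,3.3,0,0.12]]' 60
python3 -m inch '[[0.5,-0.6,3.4,0,0.12],[0.5,-0.6,3.4,0,0.12],[0.5,-0.6,3.4,0,0.12],[0.5,-0.6,3.4,0,0.12],[0.5,-0.6,3.4,0,0.12],[0.5,-0.6,3.4,0,0.12],[0.5,-0.6,3.4,0,0.12],[0.5,-0.6,3.4,0,0.12],[0.5,-0.6,3.4,0,0.0],[0.5,-0.6,3.4,0,0],[0.5,-0.6,3.4,0,0],[0.5,-0.6,3.4,0,0]]'
python3 -m inch '[[0.5,-0.6,3.4,0,0],[0.5,-0.6,3.4,0,0],[0.5,-0.3,2.2,0,0],[0.5,-0.2,1.0,0,0],[0.5,0,0,0,0]]'
python3 - <<'E'
from h import *
s,im,d=grab('scene','insp2'); m,T=cam('scene'); p=s['tcp_pos']; print(p,s['joint_positions'].round(2))
c=np.array(p)+[-4,0,-10]; u0,v0=map(int,proj(m,T,c))
P=np.array([pt(m,T,u,v,d[v,u]) for v in range(v0-30,v0+40) for u in range(u0-40,u0+40)])
P=P[(abs(P[:,0]-c[0])<40)&(abs(P[:,1]-c[1])<52)&(P[:,2]<p[2]-5)]  # below fingers
f=lambda P:np.linalg.lstsq(np.c_[P[:,1:],np.ones(len(P))],P[:,0],rcond=None)[0]
k=f(P)
for _ in range(4): r=P[:,0]-np.c_[P[:,1:],np.ones(len(P))]@k; k=f(P[abs(r)<5])
r=P[:,0]-np.c_[P[:,1:],np.ones(len(P))]@k
print('pts',len(P)); q=P[(r<-6)]; print(np.c_[q[:,1]-p[1],q[:,2]-p[2],r[r<-6]].round().astype(int).tolist())
E
```

```text
time_s: 15.57
tcp_pos: [486.3, -222.7, 201.4]
ee_rot: [-0.001, 0.952, 0.307, 0.0]
ft_force: [0.6, -0.4, -1.3]
opening: 7.3
finger_force: 59.5
time_s: 16.57
tcp_pos: [413.7, 185.2, 201.8]
ee_rot: [-0.0, 0.704, 0.71, 0.0]
ft_force: [0.7, -0.6, -1.2]
opening: 7.6
finger_force: 59.5
time_s: 16.98
tcp_pos: [396.7, 285.1, 201.2]
ee_rot: [-0.001, 0.703, 0.711, -0.0]
ft_force: [-0.7, -0.0, -1.0]
opening: 7.1
finger_force: 59.5
[396.73981248 285.05499292 201.22001211] [ 0.55 -0.21  1.58  0.    1.78  0.54]
pts 297
[[16, -11, -6], [15, -11, -14], [15, -12, -10], [5, -9, -14], [7, -11, -10], [4, -11, -8], [3, -11, -6], [-3, -10, -7], [19, -16, -12], [12, -14, -13], [6, -12, -14], [3, -12, -13], [3, -13, -9], [-1, -12, -9], [-9, -10, -11], [-11, -10, -10], [-12, -10, -7], [13, -17, -13], [8, -16, -13], [3, -15, -13], [1, -15, -12], [-4, -14, -12], [-7, -13, -11], [-13, -12, -11], [-18, -11, -12], [-23, -10, -12], [31, -25, -8], [3, -17, -14], [-2, -16, -14], [-4, -16, -12], [-13, -14, -15], [-19, -12, -16], [-15, -15, -10], [-18, -14, -9], [35, -28, -9], [26, -26, -12], [23, -26, -7], [-11, -17, -14], [-13, -17, -12], [-19, -16, -13], [-22, -15, -12], [-20, -17, -8], [27, -30, -8], [-13, -21, -10], [-17, -20, -9], [31, -33, -9], [22, -30, -12], [23, -33, -12], [-27, -23, -11], [-29, -23, -9], [-26, -26, -10], [-31, -25, -11], [-30, -26, -7], [-21, -31, -8], [-27, -29, -9], [-32, -28, -9], [-32, -29, -6], [-24, -32, -10], [-28, -31, -10], [-31, -31, -9], [-32, -31, -7], [-30, -33, -11], [-32, -33, -10], [-32, -34, -7]]
```

The depth residuals show both lower bosses (y ±28, about 30 mm below the TCP) as well as the rib, so this is the good cover. It goes on the board.

```bash
python3 -m inch '[[0.5,0.3,1.6,-1,0],[0.5,0,0,-3,0],[0.5,0,0,-3,0],[0.5,0,0,-3,0],[0.5,0,0,-2,0],[0.5,0,0,-1.5,0],[0.5,0,0,-0.5,0],[0.5,0,0,-0.4,0],[0.5,0,0,0,0]]'
python3 -m inch '[[0.5,0,0,-0.15,0],[0.5,0,0,-0.15,0],[0.5,0,0,0,0]]'
python3 -m inch '[[0.5,0,0,-0.15,0],[0.5,0,0,0,0]]'
```

```text
time_s: 17.78
tcp_pos: [401.3, 298.4, 57.5]
ee_rot: [0.0, 0.705, 0.71, -0.0]
ft_force: [-0.1, -0.3, -1.8]
opening: 7.2
finger_force: 59.4
time_s: 18.03
tcp_pos: [401.5, 299.4, 55.2]
ee_rot: [0.0, 0.704, 0.71, 0.001]
ft_force: [-0.8, -0.2, -1.1]
opening: 7.1
finger_force: 59.4
time_s: 18.2
tcp_pos: [401.0, 299.3, 53.0]
ee_rot: [0.0, 0.704, 0.71, 0.0]
ft_force: [-0.2, -0.7, -1.1]
opening: 7.2
finger_force: 59.4
```

```bash
python3 -m inch '[[0.5,0,0,-0.15,0],[0.5,0,0,0,0]]'; python3 -m inch '[[0.5,0,0,-0.15,0],[0.5,0,0,0,0]]'
```

```text
time_s: 18.37
tcp_pos: [401.2, 299.4, 51.6]
ee_rot: [0.0, 0.704, 0.71, 0.0]
ft_force: [0.5, 0.1, 1.3]
opening: 6.9
finger_force: 59.7
time_s: 18.53
tcp_pos: [401.4, 299.5, 51.5]
ee_rot: [0.0, 0.704, 0.71, 0.001]
ft_force: [-2.2, -1.8, 8.1]
opening: 7.0
finger_force: 60.9
```

```bash
python3 -m inch '[[0.8,0,0,0.15,0],[1.0,0.15,0,0,0],[1.4,0.2,0,0,0],[1.8,0.25,0,0,0],[2.2,0.25,0,0,0],[2.6,0.25,0,0,0],[2.8,0.3,0,0,0],[2.9,0.3,0,-0.2,0],[3.0,0.3,0,-0.2,0],[3.1,0.3,0,-0.2,0],[3.3,0.3,0,-0.2,0],[3.3,0,0,0,0]]' 20
```

```text
time_s: 19.53
tcp_pos: [428.4, 299.5, 44.4]
ee_rot: [0.001, 0.704, 0.71, 0.001]
ft_force: [0.3, -0.6, 3.6]
opening: 33.5
finger_force: 1.9
```

```bash
python3 -m inch '[[3.6,0,0,0,0],[4.0,0,0,0,0],[4.4,0,0,-0.1,0],[4.8,0.1,0,-0.1,0],[5.4,0.1,0,-0.1,0],[6.0,0.1,0,-0.2,0],[6.6,0.1,0,-0.2,0],[7.2,0.1,0,-0.1,0],[7.8,0.1,0,-0.1,0],[8.4,0.1,0,-0.1,0],[8.5,0.1,0,0,0],[8.5,0,0,0,0]]'
python3 -m inch '[[8.5,0,0,2,0],[8.5,0,0,4,0],[8.5,0,0,4,0],[8.5,0,0,4,0],[8.5,0,0,4,0],[8.5,0,0,2,0],[8.5,0,0,0,0],[8.5,0,0,0,0]]'
python3 - <<'E'
from h import *
s,im,d=grab('wrist','fin'); m,T=cam('wrist',s); print(s['tcp_pos'])
v,u=np.mgrid[0:400:2,0:640:2]; v,u=v.ravel(),u.ravel(); dd=d[v,u].astype(float)
r=np.c_[(u-m['cx'])/m['fx'],(v-m['cy'])/m['fy'],np.ones(len(u))]*dd[:,None]; P=r@T[:3,:3].T+T[:3,3]
hsv=cv2.cvtColor(im,40)[v,u]
w=(hsv[:,1]<40)&(hsv[:,2]>150)&(abs(P[:,0]-445)<110)&(abs(P[:,1]-301)<100)&(P[:,2]<40)&(P[:,2]>9)
Q=P[w]; print('cover n',len(Q),'lo/hi',np.percentile(Q,[1,99],axis=0).round(),'mid',np.percentile(Q,[1,99],axis=0).mean(0).round())
f=Q[Q[:,2]<20]; k=np.linalg.lstsq(np.c_[f[:,:2],np.ones(len(f))],f[:,2],rcond=None)[0]; print('tilt',k[:2].round(3),'z',f[:,2].mean().round(1))
t=Q[Q[:,2]>21.5]; C=t.mean(0); mid=np.percentile(Q,[1,99],axis=0).mean(0)
lab=[((np.sign(a),np.sign(b))) for a,b in (t-mid)[abs((t-mid)[:,0])>17][:,:2]]; 
import collections; print('boss quadrants',collections.Counter(lab))
b=(hsv[:,1]>50)&(hsv[:,0]<35)&(hsv[:,2]>90)&(abs(P[:,0]-445)<100)&(abs(P[:,1]-301)<95)&(P[:,2]<12)&(P[:,2]>4); print('board',np.percentile(P[b],[1,99],axis=0).round())
m,T=cam('top'); _,im,d=grab('top')
for p in((320,128),(388,224),(393,121)): print(p,pt(m,T,*p,d[p[1],p[0]]).round())
v,u=np.mgrid[140:215,250:325]; r=np.array([pt(m,T,a,b,d[b,a]) for a,b in zip(u.ravel(),v.ravel())]); h=cv2.cvtColor(im,40)[v.ravel(),u.ravel()]; q=r[(h[:,2]>200)&(h[:,1]<40)]; print('tray cover',np.percentile(q,[2,98],axis=0).round())
E
```

```text
time_s: 20.53
tcp_pos: [435.1, 299.1, 33.2]
ee_rot: [0.0, 0.704, 0.71, -0.0]
ft_force: [0.1, 1.4, 0.7]
opening: 85.2
finger_force: 0.0
time_s: 21.2
tcp_pos: [435.5, 299.5, 235.1]
ee_rot: [0.0, 0.704, 0.71, 0.002]
ft_force: [0.2, -0.1, 0.4]
opening: 85.1
finger_force: 0.0
[435.53626989 299.52957123 235.0707635 ]
cover n 44 lo/hi [[386. 255.   9.]
 [525. 327.  40.]] mid [456. 291.  25.]
tilt [ 0.028 -0.282] z 12.4
boss quadrants Counter({(np.float64(-1.0), np.float64(1.0)): 23, (np.float64(-1.0), np.float64(-1.0)): 12, (np.float64(1.0), np.float64(-1.0)): 1})
board [[363. 227.   5.]
 [528. 377.   9.]]
(320, 128) [643. -39. 109.]
(388, 224) [ 378. -243.   24.]
(393, 121) [ 700. -263.   27.]
tray cover [[493.   8.   3.]
 [570. 105.  24.]]
```

```bash
python3 - <<'E'
from h import *
s,im,d=grab('wrist'); m,T=cam('wrist',s)
r=lambda x,y:None
v,u=np.mgrid[0:400,0:640]; v,u=v.ravel(),u.ravel()
P=(np.c_[(u-m['cx'])/m['fx'],(v-m['cy'])/m['fy'],np.ones(len(u))]*d.ravel()[:,None])@T[:3,:3].T+T[:3,3]
for x in range(530,355,-10):
    row=[]
    for y in range(380,215,-10):
        k=(abs(P[:,0]-x)<3)&(abs(P[:,1]-y)<3); row.append('%4d'%np.median(P[k,2]) if k.sum() else '   .')
    print(x,''.join(row))
k=(abs(P[:,0]-430)<60)&(abs(P[:,1]-301)<45)&(P[:,2]>12)&(P[:,2]<40); print(np.median(cv2.cvtColor(im,40).reshape(-1,3)[k],0))
E
```

```text
530   -1  -1  -1  -1  -1  -1  -1  -1  -1  -1  -1  36  39  36  11   0  -1
520   -1   0   5   6   7   7   6   7   6   6   7   7   7   7   7   0  -1
510    6   7   7   7   6   7   6 302   6   7   6   6   7   7   7   0  -1
500    5   6   6   7   6   7   6 310 299 301   7   7   7   7   6   6  -1
490    0   7   6   7   7   6   6 289 296 293   7   7   7   7   7   6  -1
480   -1   6   7   7   6   7   6 278 262 260   7   7   6   6   7   6  -1
470    0   6   7   7   6   7 310 321 310   6   6   6   7   6   6   6  -1
460   -1   6   6   7   7   6 320 325   6   7   7   7   6   6   6   7  -1
450   -1   7   7   6   6   6 329 310   6   6   6   7   7   6   7   6   0
440   -1   7   6   7   7   7   7 318   6   7   7   7   7   7   6   6  -1
430   -1   6   6   7   7   6 331 318   7   7   7   7   6   6   7   7   0
420   -1   6   7   7   6   7 329 310   7   6   6   7   7   6   7   6  -1
410   -1   7   7   7   6   7 319 325   7   7   7   7   7   6   7   7  -1
400   -1   7   6  81  82  81 310 312 311  82  81  81  82   .   .   6  -1
390   -1   6   7   7   7  74  39 281 259 300  71  72   .   .   6   7   0
380   -1   6   7   7   7   7   7 320 296 293   7   6   6   7   7   6   0
370   -1   5   6   7   6   7   7 314 300 303   7   6   6   7   6   6   0
360   -1   0   6   4  -1  -1   0 296   0   0  -1   0   0  -1   0  -1   0
[120.   8. 195.]
```

The plate slid free and is standing upright on the board at x≈400. I'll straddle it again and tip it over with a narrower gap.

```bash
python3 -m inch '[[6,-1.6,0,0,0],[4.5,-1.6,0,0,0],[4.5,0,0,0,0],[4.5,0,0,-3.5,0],[4.5,0,0,-3.5,0],[4.5,0,0,-3,0],[4.5,0,0,-1,0],[4.5,0,0,0,0],[4.5,0,0,-2,0],[4.5,0,0,-2.5,0],[4.5,0,0,-2,0],[4.5,0,0,-0.5,0]]' 20
python3 -m inch '[[4.0,0,0,0,0],[4.0,0.2,0,0,0],[4.0,0.3,0,0,0],[4.0,0.3,0,0,0],[4.0,0.3,0,0,0],[4.0,0.3,0,0,0],[4.0,0.3,0,0,0],[4.0,0.3,0,0,0],[4.0,0.3,0,0,0],[4.0,0.3,0,0,0],[4.0,0.3,0,0,0],[4.0,0,0,0,0]]'
cat > chk.py <<'E'
from h import *
s,im,d=grab('wrist'); m,T=cam('wrist',s)
v,u=np.mgrid[0:400,0:640]; v,u=v.ravel(),u.ravel()
P=(np.c_[(u-m['cx'])/m['fx'],(v-m['cy'])/m['fy'],np.ones(len(u))]*d.ravel()[:,None])@T[:3,:3].T+T[:3,3]
for x in range(530,355,-8):
    row=[]
    for y in range(380,215,-8):
        k=(abs(P[:,0]-x)<3)&(abs(P[:,1]-y)<3); row.append('%4d'%np.median(P[k,2]) if k.sum() else '   .')
    print(x,''.join(row))
E
python3 chk.py
```

```text
time_s: 22.35
tcp_pos: [402.5, 298.7, 51.6]
ee_rot: [-0.0, 0.704, 0.71, -0.001]
ft_force: [-0.1, -0.2, -0.7]
opening: 45.2
finger_force: 0.0
time_s: 23.35
tcp_pos: [432.6, 299.1, 53.3]
ee_rot: [0.0, 0.704, 0.71, 0.0]
ft_force: [0.6, 0.3, 0.4]
opening: 39.8
finger_force: 0.5
530   -1  -1  -1  -1  -1  -1  -1  -1  -1  -1  -1  -1  -1  13  39   .   .  38  35   .   .
522   -1  -1  -1   0   6   6   6   6   7   7   7   6   7   7   9   7   .   .   .   .   .
514    6   7   6   7   6   7   7   7   7   7   7   7   7   7   6   7   7   .   .   .   .
506    6   7   7   7   7   7   7   7   7   7   7   7   7   7   7   7   6   .   .   .   .
498    6   7   7   6   7   7   7   7 145   7   7   7   7   7   7   7   .   .   .   .   .
490    0   7   7   7   7   7   7   7 139   8   7   7   7   7   7   .   .   .   .   .   .
482    0   7   6   7   7   7   6   7 123 135 128 120   7   6   .   .   .   .   .   .   .
474    0   7   7   7   7   7   7   7   7 108 109 110   7   .   .   .   .   .   .   .  -1
466   -1   7   7   7   7   7   7   7   7  80   7   7   .   .   .   .   7   7   7   7  -1
458   -1   7   7   7   7
[... 432 characters left out ...]
6   7   7  34  34  34  35 134  39  39  39  39  33  33  33  33   .   7   7   0
410    0   6   7   7  24  24  28  27 129  91  91  90  43  29  26  23  24   6   7   7   0
402   -1   6   7   7  14  15  29  30  17  81   7   7   .   .   .   .   .   7   7   7   0
394   -1   5   7   7   7   7   7   7   7 106 109 109   7   .   .   .   .   .   .   7   .
386   -1   0   7   7   7   7   7   7 103 134 128 121   7   6   .   .   .   .   .   .   .
378   -1   0   7   7   7   7   7   7 133 145   7   7   7   7   7   .   .   .   .   .   .
370   -1   0   7   7   7   7   7   7 148   7   7   7   7   7   7   6   .   .   .   .   .
362   -1   0   7   7   6   6   6   6   0   0  -1  -1   0  -1   0  -1  -1   .   .   .   .
```

The cover is now leaning about 40° underside-up on the far finger, with four bosses showing in the height map. I'll lower it gently by opening while moving down.

```bash
python3 -m inch '[[4.4,0,0,-0.2,0],[4.8,0,0,-0.5,0],[5.2,0,0,-0.6,0],[5.6,0,0,-0.6,0],[6.0,0,0,-0.5,0],[6.4,0,0,-0.3,0],[6.8,0,0,-0.2,0],[7.2,0,0,-0.2,0],[7.6,0,0,-0.1,0],[8.0,0,0,0,0],[8.4,0.1,0,0,0],[8.5,0.3,0,0,0]]'
python3 chk.py
```

```text
time_s: 24.4
tcp_pos: [436.0, 299.3, 21.6]
ee_rot: [-0.0, 0.704, 0.71, 0.0]
ft_force: [0.2, -0.4, -0.8]
opening: 85.1
finger_force: 0.0
530   -1  -1  -1  -1  -1  -1  -1  -1  -1  -1  -1  -1  -1   1   .   .   .  38  34   .   .
522   -1  -1  -1   5   6   6   6   6   6   6   7   7   7   7   .   .   .   .   .   .   .
514    6   7   7   7   7   7   7   7   7   7   7   7   7   .   .   .   .   .   .   .   .
506    6   7   7   7   7   7   7   7  98   7  90  91   .   .   .   .   .   .   .   .   .
498    5   7   7   7   7   7   6   7 106  98  89  94   .   .   .   7   7   6   .   .   .
490    0   7   6   7   7   7   7   7  78  61  85  85   6   7   7   7   7   7   7   7   .
482    0   7   7   7   7   7   7   7  81  60  49  49   7   7   7   7   7   7   7   .   .
474    0   6   7   7   7   7   7   7  99 100 100   7   7   7   7   7   7   7   7   .   .
466    0   6   7   7  14  14  14  14 106  15  14  14  14  14  14  14   7   7   .   .   .
458    0   7   7   7  15  15  24  24 109  15  15  15  15  24  24  15  14   7   .   .   .
450   -1   7   7   7  15  15  25  26  15  93  15  15  15  24  24  15  15  
[... 293 characters left out ...]
6   7   7  15  15  15  15 109  27  27  27  27  15  15  15  14   7   .   .   .
410    0   6   7   7  15  15  22  15 107  15  15  15  15  22  15  15  14   7   .   .   .
402   -1   6   7   7  15  15  25  25 100  15 100  15  15  24  25  15  14   7   7   .   .
394   -1   5   7   7  15  15  15  14  15  60  51  47  15  15  14  15  14   7   7   .   .
386   -1   0   7   7   7   7   7   7  77  54  85  85   7   7   7   7   7   7   6   6   .
378   -1   0   7   7   7   7   7   7   7 100  88  93   .   .   .   7   7   6   .   .   .
370   -1   0   7   7   7   7   7   7  85   7  90  91   .   .   .   .   .   .   .   .   .
362   -1  -1   7   7   7   6   6   6   0   0   0   0  -1   .   .   .   .   .   .   .   .
```

The cover lies flat with all four bosses up, centred about 16 mm from the board's middle. I'll retreat and hand in.

```bash
python3 -m inch '[[8.5,0,0,1,0],[8.5,0,0,3,0],[8.5,0,0,4,0],[8.5,0,0,4,0],[8.5,0,0,4,0],[8.5,0,0,0,0],[8.5,0,0,0,0],[8.5,0,0,0,0]]'; python3 chk.py | sed -n '9,18p'
python3 -c "
from workcell import manip
print(manip.job_done())"
```

```text
time_s: 25.12
tcp_pos: [436.0, 299.2, 181.7]
ee_rot: [0.0, 0.704, 0.71, 0.0]
ft_force: [-0.8, 0.0, -0.7]
opening: 85.0
finger_force: 0.0
466   -1   7   7   7   8   8  13  14 266 273  10  13  13  13  13  10   7   7   7   6  -1
458   -1   7   7   7  15  15  23  16 269  15  15  15  15  24  15  15  14   7   7   6  -1
450   -1   7   7   7  15  14  25 276 272 255  15  14  14  25  24  15  14   7   7   6   0
442   -1   7   7   7  14  14  15  15  15 262  15  15  15  14  14  15  14   6   6   6  -1
434   -1   6 323   7  15  15  14  14  15 266  14  15  14  15  15  14  15   7   7   6   0
426   -1   7   6   7  14  15  14  15 276 256  15  15  15  15  15  15  14   7   7   7   0
418   -1   6   7   7  15  14  14  15 269 258  26  27  26  15  15  14  14   7   7   7   0
410   -1   6   7   7  15  15  22  15 268 274  15  14  15  21  15  15  14   7   7   7   0
402   -1   6   7   7  15  15  25  24 261 261 260  14  15  24  25  15  15   7   7   7  -1
394   -1   6   7   7  14  14  15  14 257 222 214 211  14  14  15  15  14   6   7   7   2
the job is handed in; nothing more can be done
None
```

Handed in after about 25 s of robot time (no verdict was returned): the four-boss cover lies flat on the board and the three-boss cover flat in the large tray, both underside up, and the can, tin and block had not moved when last checked.

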